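# Rebuild the herb planter on its cork mat

## Task

Put the herb planter together on the round cork mat, from the bottom up and one part at a time: first the steel saucer centred on the mat, then the low wide enamel pot in the saucer, then the terracotta pot inside that enamel pot, and last the brass-knobbed glass cloche, centred mouth down on the terracotta rim. Lower the cloche gently, without dropping or tipping it, and leave the tall enamel pot, the tumbler, the mister and the tongs where they are.

Things in the scene. Friction and masses are not known exactly. Their poses are not given: they have to be found in the camera images.
- cork_mat: Round cork mat, 110 mm across, 5 mm thick, fixed to the ledge: the planter's place. Origin at the centre of its underside (ledge height z = 0); z up.
- tile: Square pale stone tile, 100 x 100 mm, 5 mm thick, fixed to the ledge; not used. Origin at the centre of its underside.
- saucer: Shallow round bare-steel dish, 68 mm outside diameter (60 mm at the foot), 16 mm high, wall 3 mm, floor 4 mm thick, open side up; about 0.09 kg. Origin at the centre of its underside, z up.
- low_pot: Low wide white enamel pot, no handle: 57 mm outside at the rim, tapering evenly to 48 mm at the foot; 52 mm high, wall 3.5 mm, floor 5 mm, open at the top; about 0.16 kg. Origin at the centre of its underside, z up. Its foot has 3 to 4 mm of play all round in the saucer; seated, its underside is 4 mm above the saucer's.
- clay_pot: Small terracotta pot, 80 mm high: body tapers from 30 mm (foot) to 39 mm, straight collar 52 mm across over the top 24 mm; mouth 38 mm; about 0.15 kg. Origin at the centre of its underside, z up. It has about 4 mm of play all round on the low enamel pot's floor; seated, its underside is 5 mm above that pot's and its collar is clear above the rim.
- cloche: Clear glass bell, mouth down, 52 mm outside diameter, wall 4 mm, 58 mm high, with a round brass knob on top: knob 22 mm across, 70 to 92 mm above the mouth, on a stem 10 mm across; about 0.14 kg. Origin at the centre of its mouth (underside), z up. Standing on the terracotta rim its mouth is 80 mm above the clay pot's underside.
- tall_pot: Bystander: the other white enamel pot, tall and narrow, 50 mm across, 95 mm high. Origin at the centre of its underside.
- tumbler: Bystander: plain open glass tumbler, 66 mm across the rim, 90 mm high, mouth up, no knob. Origin at the centre of its underside.
- mister: Bystander: white plastic mister bottle, 68 mm across, 166 mm high, spray head with trigger and brass tip reaching 65 mm from the axis. Origin at the centre of its underside; the tip points along its -x.
- tongs: Bystander: bamboo tongs lying flat, 200 mm long by about 70 mm wide, 15 mm high. Origin at the middle underneath; length along its x.
Things that resemble listed ones, but are neither listed nor needed, are in the scene too. What is shaped like the low_pot but blue is not meant.

How it is judged (in metres and radians):
On the way, in this order (a step that is already met when the one before it is completed fails the run):
1. the steel saucer lies flat, centred on the round cork mat (horizontal distance between saucer and cork_mat below 0.015 m and z of saucer in the frame of cork_mat between 0.001 and 0.009 m and angle between saucer's own z axis and vertical below 0.12 rad and linear speed of saucer below 0.05 m/s), for 0.2 s.
2. the low wide enamel pot stands in the saucer (horizontal distance between low_pot and saucer below 0.01 m and z of low_pot in the frame of saucer between 0 and 0.008 m and angle between low_pot's own z axis and vertical below 0.12 rad and linear speed of low_pot below 0.05 m/s), for 0.2 s.
3. the terracotta pot stands inside the low enamel pot (horizontal distance between clay_pot and low_pot below 0.012 m and z of clay_pot in the frame of low_pot between 0.001 and 0.009 m and angle between clay_pot's own z axis and vertical below 0.12 rad and linear speed of clay_pot below 0.05 m/s), for 0.2 s.
4. the glass cloche stands on the terracotta pot's rim (horizontal distance between cloche and clay_pot below 0.008 m and z of cloche in the frame of clay_pot between 0.076 and 0.084 m and angle between cloche's own z axis and vertical below 0.12 rad and linear speed of cloche below 0.05 m/s), for 0.2 s.
At the end, for the whole second after the job is handed in: Saucer on the cork mat, within 15 mm of its centre; low enamel pot in the saucer (within 10 mm); terracotta pot in that pot (within 12 mm); cloche on the terracotta rim (within 8 mm). Each seated within 4 mm of height, upright within 0.12 rad, released, at rest (all of step 1 and all of step 2 and all of step 3 and all of step 4); the robot touches nothing.
It fails at once if one of the bystanders (tall pot, tumbler, mister, tongs) is moved more than 20 mm (distance of any of tall_pot, tumbler, mister, tongs from where it was at the start of the episode above 0.02 m).
It fails at once if the cloche is tipped by more than 0.6 rad (angle between cloche's own z axis and vertical above 0.6 rad).
It fails at once if the cloche is dropped onto the terracotta pot (over 0.4 m/s in the last 15 mm above its rim) (horizontal distance between cloche and clay_pot below 0.03 m and z of cloche in the frame of clay_pot between 0.05 and 0.095 m and linear speed of cloche above 0.4 m/s).
It also fails if it takes over 128 s, if anything falls off the work surface, if the arm or the gripper's body presses on something with over 40 N, if the wrist force passes 120 N, or if a joint passes its speed limit or range.

## Robot

A 6-joint arm with a two-finger parallel gripper is mounted at the origin on the work surface. World frame = base frame: x ahead of the robot, y to its left, z up, the work surface at z = 0. Lengths are in m, angles in degrees, forces in N, time in s.
With the tool pointing down it reaches from about 0.375 to 0.9 m from the base axis. Payload 3.1 kg.
Tool frame: the origin (TCP) lies on the centre line of the jaws, within the pads' length; the fingertips stand 8 mm ahead of it and the grasp point (between the pads) lies 11 mm behind it; z points along the fingers, y is the line along which they close (so a half turn about z gives the same grasp; the last joint's range is limited). The gripper opens to 87 mm and grips with 3 to 60 N. Pads are 19 mm wide; open, the fingers measure 117 mm over their backs; the gripper's body (75 mm by 190 mm) begins 51 mm behind the grasp point.
Start: joints at [-81.561, 30.224, 82.088, -0, 67.689, -10.227], TCP at [0.2, -0.592, 0.231] pointing down, gripper open.
Joint ranges: [-176.69, 176.69], [-43.24, 126.21], [12.49, 139.97], [-82, 262], [0, 151.66], [-163.58, 163.58]. Speed limits (degrees/s): [159.86, 159.86, 180, 180, 180, 180].

## Interface

Orientations are given as a 3x3 rotation matrix whose columns are the frame's x, y, z axes.
In Python, from rig import * gives the robot as it stands.
- The arm moves only by the tool step_arm, never from a script. Its argument "targets" is a list of rows, each a list of 5 numbers: the opening, from -1 (shut) to 1 (fully open), then the shift along the world's x, y, z normalised to -1 to 1, where 1 is 0.25 m, then the turn about the world's z normalised to -1 to 1, where 1 is 180 degrees. In form: [[fingers, x, y, z, turn], ...]. A call has 1 to 20 rows; each row is the pose to reach, as a shift and turn from the pose commanded when the call began, turning the shorter way round; what a row does not reach only later rows make up. A row lasts 1/10 s, in which the tool goes at most 50 mm and 8.59 degrees, less where a joint would pass 70% of its speed; a pose out of reach is approached as far as the arm can. A call with a number of a shift or a turn outside -1 to 1 is refused whole. A call with a gripper value outside its range is refused whole. The fingers move at their own pace and stop on an object; the grip force is fixed at half the most. Time passes only in rows, so rows that repeat a pose let the fingers close. It gives the time, the measured TCP pose, the force, the opening and the grip force at its end, in the units of the state.
- read_state(): the state, without advancing time (a new reading comes with each control period).
- capture(name): name is "scene" or "top"; returns a dict with "color" (400x640x3 uint8, red, green, blue), "mtx" (3x3 intrinsics, pixels), "k1" (the pictures are not rectified: a ray, as slopes to the right and down, at radius r is drawn at 1 + k1 r^2 times it, then the intrinsics apply), "pose" (4x4, takes a point from camera to world coordinates). Camera axes: x right, y down, z forward; pixel columns grow to the right and rows downward; lengths in m; the calibration is good to about 2 mm. A picture is of the moment at which its call begins. There is no depth.
- hand_in(): hands the job in; it is judged then, once.
The state is a dict: "time_s": time; "joint_positions": joint angles; "qvel": joint speeds; "tau": joint torques, N m; "position": TCP position; "tcp_rot": TCP orientation; "force": force on the tool from outside, world axes, zero at the start; "moment": the same for the moment, N m; "opening": opening from 0.0 (shut) to 1.0 (fully open); "grasp_force": force on a finger pad.
Only numpy, scipy, OpenCV 4.12 (cv2) and the standard library are available. Lean on these libraries where they do the work, as an engineer would, in place of code of your own. Each camera call takes 0.05 s, during which the arm holds its last target. There are 200 camera calls.

## Working session

There is one attempt and no reset: what is moved stays moved. The work goes in short steps, Python scripts to look and compute and a tool call to move; the robot and the scene stay as the last step left them, time stands still between calls to the robot, and variables do not carry over. Pictures are saved under pics/ and viewed, at most 14 in all, crops included, and the job is handed in when it is done.

Besides the shell and the picture viewer there is one more tool, called after ">>>" as name(argument=value, ...) on one line, values as JSON. step_arm: Moves the arm, as the interface text tells. Scaled input: -1 to 1 covers 0.25 m each way for a shift and 180 degrees each way for a turn. Its arguments: {"type":"object","properties":{"targets":{"type":"array","items":{"type":"array","items":{"type":"number"}}}},"required":["targets"]}

```bash
mkdir -p pics; cat > h.py <<'E'
from rig import *
import numpy as np, cv2
def grab(n,f=None):
    c=capture(n)
    if f: cv2.imwrite('pics/'+f,c['color'][:,:,::-1])
    return c
def ray(c,u,v):
    K=c['mtx'];d=np.array([c['k1'],0,0,0,0.])
    p=cv2.undistortPoints(np.array([[[u,v]]],float),K,d)[0,0]
    return c['pose'][:3,3],c['pose'][:3,:3]@np.array([p[0],p[1],1])
def at(c,u,v,z):
    o,d=ray(c,u,v); return (o+d*(z-o[2])/d[2])[:3]
def proj(c,P):
    T=np.linalg.inv(c['pose']);r,_=cv2.Rodrigues(T[:3,:3])
    return cv2.projectPoints(np.array(P,float).reshape(-1,1,3),r,T[:3,3],c['mtx'],np.array([c['k1'],0,0,0,0.]))[0][:,0]
E
python3 - <<'E'
from h import *
for n in('scene','top'):
    c=grab(n,n+'0.png'); print(n,c['mtx'].round(1).tolist(),c['k1'],c['pose'].round(3).tolist())
s=read_state();print(s['position'],s['tcp_rot'],s['opening'])
E
```

```text
scene [[479.0, 0.0, 311.9], [0.0, 479.0, 190.3], [0.0, 0.0, 1.0]] -0.01589113606955841 [[-0.312, 0.649, -0.694, 1.521], [0.95, 0.214, -0.227, 0.299], [0.001, -0.73, -0.683, 0.933], [0.0, 0.0, 0.0, 1.0]]
top [[508.1, 0.0, 320.5], [0.0, 508.1, 199.3], [0.0, 0.0, 1.0]] -0.015600068845614204 [[-0.037, -0.976, 0.214, 0.278], [-0.999, 0.036, -0.008, 0.016], [0.0, -0.214, -0.977, 1.536], [0.0, 0.0, 0.0, 1.0]]
[ 0.19998771 -0.59144347  0.22968212] [[ 9.47382920e-01  3.20102343e-01 -3.06038608e-04]
 [ 3.20102317e-01 -9.47380989e-01  1.94130289e-03]
 [ 3.31480445e-04 -1.93712087e-03 -9.99998069e-01]] 1.000949588487938
```

View pics/scene0.png

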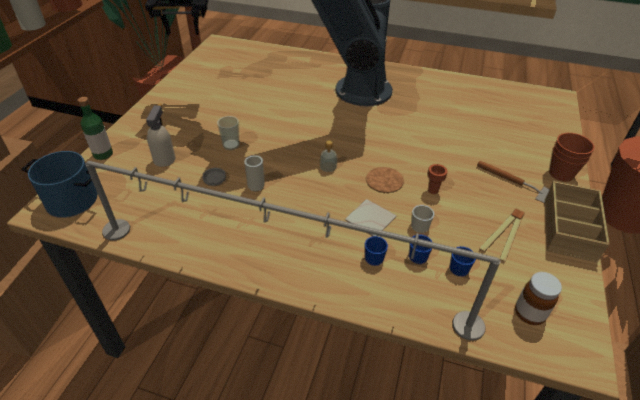

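View pics/top0.png

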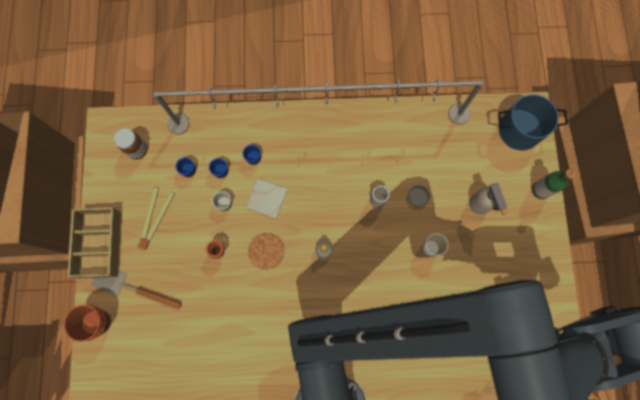

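The scene view shows the mat at (385,180), clay pot (437,178), white low pot (422,218), cloche (328,158) and saucer (215,177). In the top view they are at (266,250), (215,249), (222,201), (324,248) and (418,197). A rail stands at the far edge.

```bash
python3 - <<'E'
from h import *
t=cv2.imread('pics/top0.png');s=cv2.imread('pics/scene0.png')
cv2.imwrite('pics/tc.png',cv2.resize(t[140:275,195:455],None,fx=3,fy=3,interpolation=cv2.INTER_CUBIC))
cv2.imwrite('pics/sc.png',cv2.resize(s[110:250,190:455],None,fx=3,fy=3,interpolation=cv2.INTER_CUBIC))
c=grab('top');d=grab('scene')
for n,u,v,z in[('mat',266,250,.005),('clay',215,249,.08),('low',222,201,.052),('cloche',324,248,.08),('sauc',418,197,.016),('tall',380,195,.095),('tumb',434,245,.09)]:
    print(n,at(c,u,v,z).round(3))
for u,v in[(385,180)]: print('mat sc',at(d,u,v,.005).round(3))
# rail height: two rays, same post top left in top(481,83)/scene(90,166)
def tri(a,b):
    (o1,d1),(o2,d2)=a,b
    A=np.c_[d1,-d2];k=np.linalg.lstsq(A,o2-o1,rcond=None)[0];return (o1+d1*k[0]).round(3),(o2+d2*k[1]).round(3)
print(tri(ray(c,481,83),ray(d,90,166)),tri(ray(c,156,95),ray(d,493,260)))
E
```

```text
mat [0.463 0.174 0.005]
clay [0.462 0.313 0.08 ]
low [0.609 0.299 0.052]
cloche [ 0.453 -0.     0.08 ]
sauc [ 0.607 -0.295  0.016]
tall [ 0.6   -0.169  0.095]
tumb [ 0.449 -0.315  0.09 ]
mat sc [0.47  0.178 0.005]
(array([ 0.881, -0.455,  0.222]), array([ 0.879, -0.451,  0.22 ])) (array([0.877, 0.45 , 0.227]), array([0.878, 0.446, 0.226]))
```

View pics/tc.png

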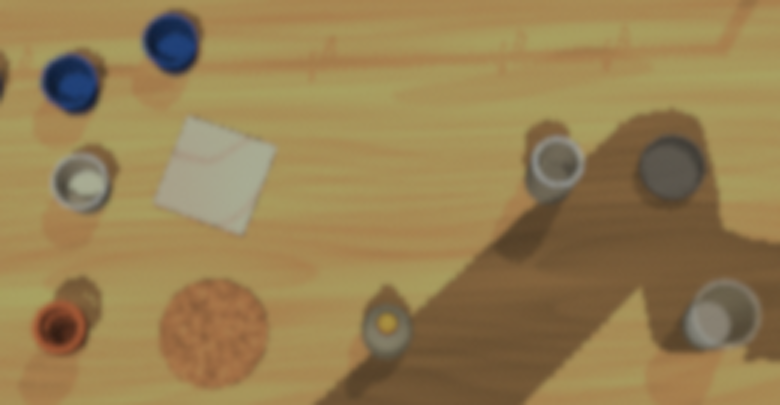

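View pics/sc.png

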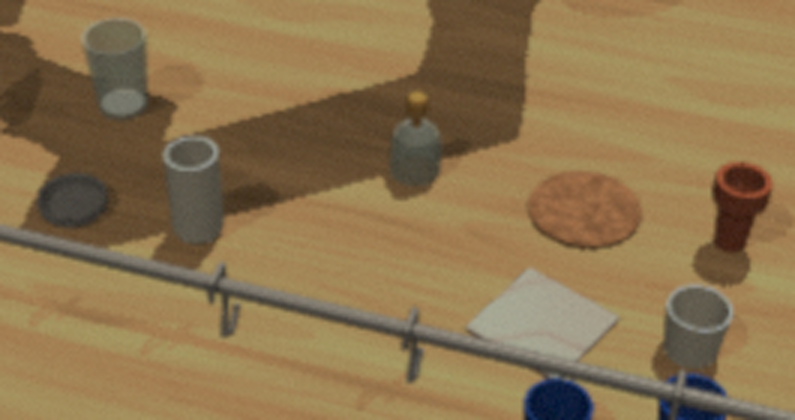

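The crops show clean rim outlines. In the top crop: saucer (672,169), low rim (82,183), clay rim (61,328), mat (214,333), knob (387,323). In the scene crop: saucer (74,199), low rim (698,311), clay rim (742,187), mat (584,208), knob (417,102). I'll compare the two views.

```bash
python3 - <<'E'
from h import *
c=grab('top');d=grab('scene')
def T(x,y):return 195+(x+.5)/3-.5,140+(y+.5)/3-.5
def S(x,y):return 190+(x+.5)/3-.5,110+(y+.5)/3-.5
for n,a,b,z in[('sauc',(672,169),(74,199),.016),('low',(82,183),(698,311),.052),('clay',(61,328),(742,187),.08),('mat',(214,333),(584,208),.005),('knob',(387,323),(417,102),.081),('tall',(556,161),(192,154),.095),('tumb',(726,314),(116,40),.09),('blue',(72,78),(692,396),.045)]:
    print(n,at(c,*T(*a),z)[:2].round(4),at(d,*S(*b),z)[:2].round(4))
# mat / clay colour masks, subpixel
import cv2
for nm,im in(('top',c),('scene',d)):
    hsv=cv2.cvtColor(im['color'],cv2.COLOR_RGB2HSV).astype(int)
    m=((hsv[...,0]<=13)&(hsv[...,1]>110)&(hsv[...,2]>100)).astype(np.uint8)
    n,l,s,ct=cv2.connectedComponentsWithStats(m)
    for i in range(1,n):
        if s[i,4]>300 and 150<ct[i,1]<270 and 200<ct[i,0]<460: print(nm,s[i],ct[i],at(im,*ct[i],.005).round(4))
E
```

```text
sauc [ 0.6101 -0.2977] [ 0.6204 -0.2937]
low [0.6099 0.2985] [0.6194 0.3015]
clay [0.4621 0.3128] [0.4784 0.3156]
mat [0.4609 0.174 ] [0.4664 0.1752]
knob [4.552e-01 4.000e-04] [ 0.4516 -0.0005]
tall [ 0.605  -0.1694] [ 0.608  -0.1684]
tumb [ 0.4506 -0.3229] [ 0.4601 -0.3159]
blue [0.7212 0.3105] [0.7102 0.3115]
scene [367 168  36  24 575] [384.99304348 179.62956522] [0.4685 0.1776 0.005 ]
```

The y values agree to a few mm and the x values to about 10 mm. I'll close the jaws along world x for every grasp, so the grip centres x itself. First to the saucer.

>>> step_arm(targets=[[1,0.9,0.6,0.1,0.396],[1,0.9,0.6,0.1,0.396],[1,0.9,0.6,0.1,0.396],[1,0.9,0.6,0.1,0.396],[1,0.9,0.6,0.1,0.396],[1,0.9,0.6,0.1,0.396],[1,0.9,0.6,0.1,0.396],[1,0.9,0.6,0.1,0.396],[1,0.9,0.6,0.1,0.396],[1,0.9,0.6,0.1,0.396],[1,0.9,0.6,0.1,0.396]])

```text
time_s: 1.4
position: [0.425, -0.442, 0.2555]
tcp_rot: [[0.002, 1.0, -0.0], [1.0, -0.002, 0.0], [0.0, -0.0, -1.0]]
force: [-1.1, 0.3, 1.1]
opening: 0.999
grasp_force: 0.0
```

>>> step_arm(targets=[[1,0.76,0.584,0,0],[1,0.76,0.584,0,0],[1,0.76,0.584,0,0],[1,0.76,0.584,0,0],[1,0.76,0.584,0,0],[1,0.76,0.584,0,0],[1,0.76,0.584,-0.2,0],[1,0.76,0.584,-0.4,0],[1,0.76,0.584,-0.5,0],[1,0.76,0.584,-0.6,0],[1,0.76,0.584,-0.7,0],[1,0.76,0.584,-0.78,0],[1,0.76,0.584,-0.78,0]])

```text
time_s: 2.7
position: [0.6122, -0.2954, 0.0571]
tcp_rot: [[0.002, 1.0, -0.006], [1.0, -0.002, 0.004], [0.004, -0.006, -1.0]]
force: [-0.3, 0.3, 0.0]
opening: 0.998
grasp_force: 0.0
```

```bash
python3 - <<'E'
from h import *
c=grab('scene');d=grab('top')
a=cv2.resize(c['color'][110:230,165:325],None,fx=4,fy=4,interpolation=cv2.INTER_CUBIC)
cv2.imwrite('pics/s1.png',a[:,:,::-1]);print(read_state()['position'])
E
```

```text
[ 0.61465264 -0.29669887  0.06055136]
```

View pics/s1.png

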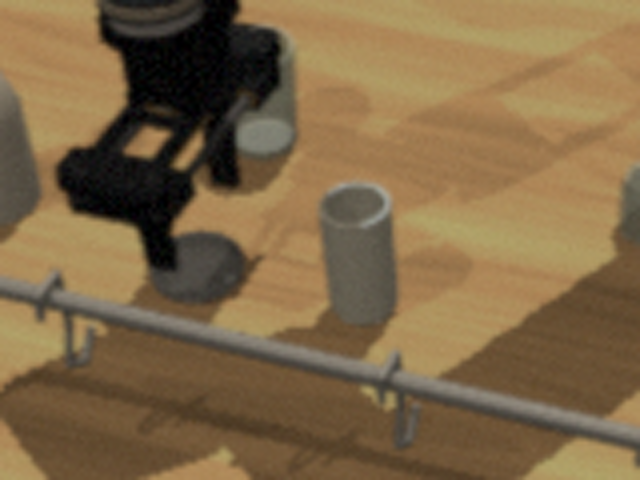

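The near fingertip is at crop (162,268) and the saucer outline spans about (150–245, 233–302). I'll check that outline against the projection.

```bash
python3 - <<'E'
from h import *
c=grab('scene');p=read_state()['position']
th=np.linspace(0,2*np.pi,73)
P=[(p[0]+r*np.cos(t),p[1]+r*np.sin(t),z) for t in th for r,z in((.034,.016),(.030,0))]
q=(proj(c,P)-[165,110]+.5)*4-.5
print(q.min(0),q.max(0), p)
print('finger near/far tip',(proj(c,[(p[0]+.0435,p[1],p[2]-.008),(p[0]-.0435,p[1],p[2]-.008)])-[165,110])*4)
print('centre->',at(c,165+197.5/4,110+267.5/4,.009))
E
```

```text
[150.50165257 229.92460662] [245.0263891  304.37776052] [ 0.61536803 -0.29698622  0.06154597]
finger near/far tip [[160.63570873 257.2695211 ]
 [216.33583911 182.58038768]]
centre-> [ 0.6169411  -0.29634682  0.009     ]
```

The projected saucer outline matches what I see to within 1 mm. Descending to grasp.

>>> step_arm(targets=[[1,0.004,0,-0.05,0],[1,0.004,0,-0.1,0],[1,0.004,0,-0.15,0],[1,0.004,0,-0.18,0],[1,0.004,0,-0.196,0],[1,0.004,0,-0.196,0],[1,0.004,0,-0.196,0],[-1,0.004,0,-0.196,0],[-1,0.004,0,-0.196,0],[-1,0.004,0,-0.196,0],[-1,0.004,0,-0.196,0],[-1,0.004,0,-0.196,0],[-1,0.004,0,-0.196,0],[-1,0.004,0,-0.196,0],[-1,0.004,0,-0.196,0],[-1,0.004,0,-0.196,0]])

```text
time_s: 4.45
position: [0.6161, -0.2962, 0.0119]
tcp_rot: [[0.001, 1.0, 0.0], [1.0, -0.001, -0.0], [-0.0, 0.0, -1.0]]
force: [-0.5, 1.1, 4.5]
opening: 0.768
grasp_force: 30.0
```

>>> step_arm(targets=[[-1,0,0,0.06,0],[-1,0,0,0.16,0],[-1,0,0,0.28,0],[-1,0,0,0.4,0],[-1,0,0,0.52,0],[-1,0,0,0.62,0],[-1,0,0,0.68,0],[-1,-0.04,0.12,0.72,0],[-1,-0.09,0.24,0.72,0],[-1,-0.14,0.38,0.72,0],[-1,-0.19,0.5,0.72,0],[-1,-0.24,0.62,0.72,0],[-1,-0.29,0.74,0.72,0],[-1,-0.33,0.86,0.72,0],[-1,-0.37,0.95,0.72,0],[-1,-0.37,0.95,0.72,0],[-1,-0.37,0.95,0.72,0]])

```text
time_s: 6.15
position: [0.5236, -0.0584, 0.1915]
tcp_rot: [[-0.0, 1.0, 0.0], [1.0, 0.0, -0.0], [-0.0, 0.0, -1.0]]
force: [0.8, -1.2, -0.8]
opening: 0.769
grasp_force: 30.0
```

>>> step_arm(targets=[[-1,-0.03,0.12,0,0],[-1,-0.06,0.24,0,0],[-1,-0.09,0.36,0,0],[-1,-0.12,0.48,0,0],[-1,-0.15,0.6,0,0],[-1,-0.18,0.72,0,0],[-1,-0.2,0.84,0,0],[-1,-0.226,0.938,0,0],[-1,-0.226,0.938,-0.1,0],[-1,-0.226,0.938,-0.22,0],[-1,-0.226,0.938,-0.34,0],[-1,-0.226,0.938,-0.46,0],[-1,-0.226,0.938,-0.56,0],[-1,-0.226,0.938,-0.62,0],[-1,-0.226,0.938,-0.66,0],[-1,-0.226,0.938,-0.68,0],[-1,-0.226,0.938,-0.69,0],[-1,-0.226,0.938,-0.697,0],[-1,-0.226,0.938,-0.697,0],[-1,-0.226,0.938,-0.697,0]])

```text
time_s: 8.15
position: [0.4675, 0.176, 0.0179]
tcp_rot: [[0.001, 1.0, 0.001], [1.0, -0.001, 0.0], [0.0, 0.001, -1.0]]
force: [-1.3, -1.2, -0.4]
opening: 0.769
grasp_force: 30.0
```

```bash
python3 - <<'E'
from h import *
for n,(x,y,w,h) in(('top',(195,210,130,80)),('scene',(330,130,130,80))):
    c=grab(n);a=cv2.resize(c['color'][y:y+h,x:x+w],None,fx=4,fy=4,interpolation=cv2.INTER_CUBIC);cv2.imwrite('pics/m_%s.png'%n,a[:,:,::-1])
a=np.vstack([cv2.imread('pics/m_%s.png'%n)[:300] for n in('top','scene')]);cv2.imwrite('pics/m.png',a)
c=grab('scene');d=grab('top');p=read_state()['position'];print(p)
print(proj(c,[(.467,.176,.005)]),proj(d,[(.467,.176,.005)]))
E
```

```text
[0.46722704 0.17599384 0.01764414]
[[384.5626988  179.19809968]] [[265.31031961 248.6695814 ]]
```

View pics/m.png

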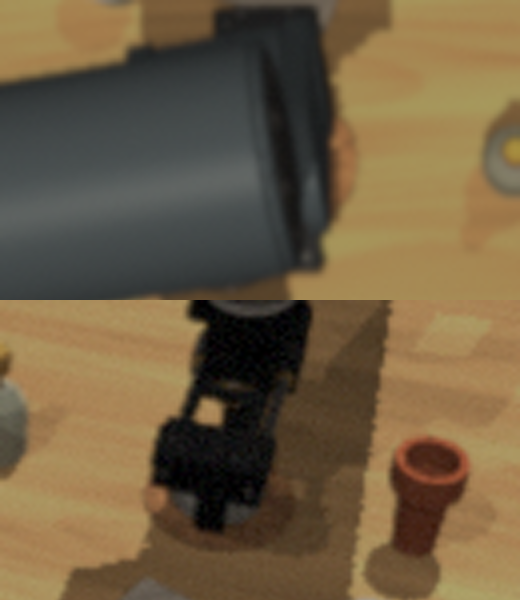

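The gripper holds the saucer over the mat, with mat visible around it at crop (155,497) in the scene view. Releasing and rising.

>>> step_arm(targets=[[-1,0,0,-0.003,0],[-1,0,0,-0.003,0],[1,0,0,-0.003,0],[1,0,0,-0.003,0],[1,0,0,-0.003,0],[1,0,0,-0.003,0],[1,0,0,0.02,0],[1,0,0,0.1,0],[1,0,0,0.25,0],[1,0,0,0.42,0],[1,0.1,0,0.6,0],[1,0.3,0.08,0.7,0],[1,0.45,0.25,0.7,0],[1,0.6,0.4,0.7,0],[1,0.6,0.5,0.7,0],[1,0.6,0.5,0.7,0],[1,0.6,0.5,0.7,0]])

```text
time_s: 10.05
position: [0.6162, 0.3013, 0.1918]
tcp_rot: [[-0.001, 1.0, -0.002], [1.0, 0.001, -0.001], [-0.001, -0.002, -1.0]]
force: [-1.3, -0.8, -0.4]
opening: 0.998
grasp_force: 0.0
```

```bash
python3 - <<'E'
from h import *
for n,(x,y,w,h) in(('top',(195,190,130,75)),('scene',(350,150,130,75))):
    c=grab(n);a=cv2.resize(c['color'][y:y+h,x:x+w],None,fx=4,fy=4,interpolation=cv2.INTER_CUBIC);cv2.imwrite('pics/m_%s.png'%n,a[:,:,::-1])
cv2.imwrite('pics/m2.png',np.vstack([cv2.imread('pics/m_%s.png'%n) for n in('top','scene')]))
p=read_state()['position'];print(p)
E
```

```text
[0.61586162 0.29985669 0.19191078]
```

View pics/m2.png

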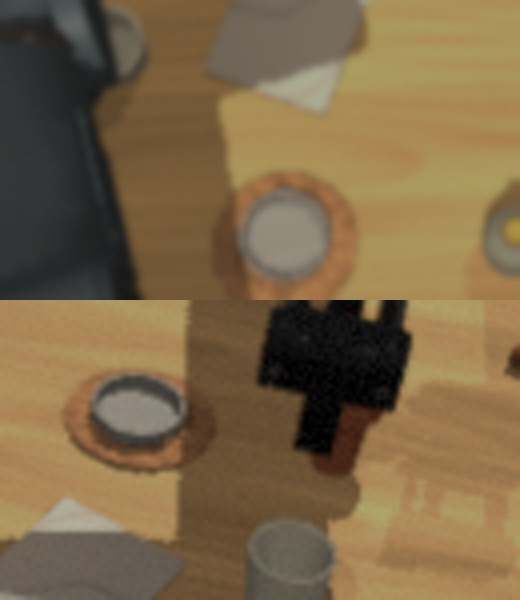

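The saucer sits well centred on the mat: saucer (285,236) in mat (287,235) in the top crop. The low pot's rim in the scene crop spans x 248–335 with its top edge at y 520. I'll check that against the projection.

```bash
python3 - <<'E'
from h import *
c=grab('scene');th=np.linspace(0,2*np.pi,73)
for x,y in((.616,.300),(.610,.300)):
    q=(proj(c,[(x+.0285*np.cos(t),y+.0285*np.sin(t),.052) for t in th])-[350,150]+.5)*4-.5+[0,300]
    print(x,y,q.min(0),q.max(0))
x,y=.470,.314
q=proj(c,[(x+.026*np.cos(t),y+.026*np.sin(t),.08) for t in th]);print('clay',((q-[330,130]+.5)*4-.5+[0,300]).min(0),((q-[330,130]+.5)*4-.5).max(0)+[0,300])
E
```

```text
0.616 0.3 [244.53406039 519.49333828] [334.29857417 583.05422043]
0.61 0.3 [246.10135779 513.36715782] [335.56888181 576.50073829]
clay [390.27803104 436.98881433] [467.47257592 486.5572177 ]
```

>>> step_arm(targets=[[0.85,0,0.004,-0.1,0],[0.85,0,0.004,-0.22,0],[0.85,0,0.004,-0.34,0],[0.85,0,0.004,-0.44,0],[0.85,0,0.004,-0.52,0],[0.85,0,0.004,-0.58,0],[0.85,0,0.004,-0.608,0],[0.85,0,0.004,-0.608,0],[-1,0,0.004,-0.608,0],[-1,0,0.004,-0.608,0],[-1,0,0.004,-0.608,0],[-1,0,0.004,-0.608,0],[-1,0,0.004,-0.608,0],[-1,0,0.004,-0.608,0],[-1,0,0.004,-0.608,0],[-1,0,0.004,-0.608,0],[-1,0,0.004,-0.608,0]])

```text
time_s: 11.9
position: [0.617, 0.3021, 0.0411]
tcp_rot: [[0.001, 1.0, 0.0], [1.0, -0.001, 0.0], [0.0, 0.0, -1.0]]
force: [-2.6, 0.1, 5.1]
opening: 0.641
grasp_force: 30.0
```

>>> step_arm(targets=[[-1,0,0,0.06,0],[-1,0,0,0.16,0],[-1,0,0,0.28,0],[-1,0,0,0.4,0],[-1,0,0,0.52,0],[-1,0,0,0.6,0],[-1,-0.05,-0.04,0.6,0],[-1,-0.14,-0.11,0.6,0],[-1,-0.25,-0.2,0.6,0],[-1,-0.36,-0.3,0.6,0],[-1,-0.47,-0.4,0.6,0],[-1,-0.56,-0.47,0.6,0],[-1,-0.599,-0.504,0.6,0],[-1,-0.599,-0.504,0.55,0],[-1,-0.599,-0.504,0.45,0],[-1,-0.599,-0.504,0.35,0],[-1,-0.599,-0.504,0.25,0],[-1,-0.599,-0.504,0.16,0],[-1,-0.599,-0.504,0.16,0],[-1,-0.599,-0.504,0.16,0]])

```text
time_s: 13.9
position: [0.4683, 0.1762, 0.0805]
tcp_rot: [[0.001, 1.0, 0.001], [1.0, -0.001, 0.0], [0.0, 0.001, -1.0]]
force: [1.6, 0.1, -1.2]
opening: 0.641
grasp_force: 30.0
```

```bash
python3 - <<'E'
from h import *
c=grab('scene');x,y,w,h=345,110,100,100
cv2.imwrite('pics/m3.png',cv2.resize(c['color'][y:y+h,x:x+w],None,fx=5,fy=5,interpolation=cv2.INTER_CUBIC)[:,:,::-1])
p=read_state()['position'];print(p)
th=np.linspace(0,2*np.pi,73)
for r,z in((.024,p[2]-.0411),(.0285,p[2]+.0109),(.034,.021)):
    q=(proj(c,[(p[0]+r*np.cos(t),p[1]+r*np.sin(t),z) for t in th])-[x,y]+.5)*5-.5;print(q.min(0),q.max(0))
E
```

```text
[0.46868397 0.17622695 0.08105766]
[163.87576701 277.26045054] [248.26224976 332.0608547 ]
[164.57999514 201.68406561] [267.49241577 266.27775935]
[143.40457517 291.02152743] [261.84709983 368.83799276]
```

View pics/m3.png

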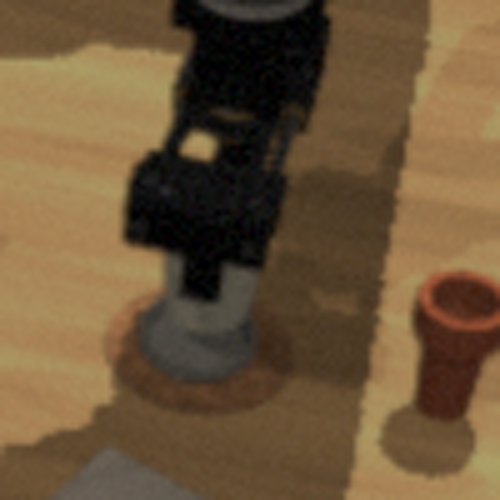

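The pot hangs over the saucer with its sides at about 172–250. The saucer spans 140–257, about 2 mm towards −y of where I assumed it. I'll shift −2 mm in y and lower slowly.

>>> step_arm(targets=[[-1,-0.003,-0.008,-0.02,0],[-1,-0.003,-0.008,-0.045,0],[-1,-0.003,-0.008,-0.07,0],[-1,-0.003,-0.008,-0.09,0],[-1,-0.003,-0.008,-0.105,0],[-1,-0.003,-0.008,-0.113,0],[-1,-0.003,-0.008,-0.119,0],[-1,-0.003,-0.008,-0.119,0],[-1,-0.003,-0.008,-0.119,0]])

```text
time_s: 14.85
position: [0.4667, 0.1739, 0.0506]
tcp_rot: [[0.001, 1.0, 0.0], [1.0, -0.001, 0.0], [0.0, 0.0, -1.0]]
force: [-0.2, -0.1, -0.9]
opening: 0.637
grasp_force: 30.0
```

>>> step_arm(targets=[[-1,0,0,-0.003,0],[-1,0,0,-0.003,0],[1,0,0,-0.003,0],[1,0,0,-0.003,0],[1,0,0,-0.003,0],[1,0,0,-0.003,0],[1,0,0,0.03,0],[1,0,0,0.1,0],[1,0,0,0.24,0],[1,0,0,0.4,0],[1,0.012,0.05,0.5,0],[1,0.012,0.2,0.5,0],[1,0.012,0.4,0.5,0],[1,0.012,0.564,0.5,0],[1,0.012,0.564,0.5,0],[1,0.012,0.564,0.5,0],[1,0.012,0.564,0.5,0]])

```text
time_s: 16.55
position: [0.4691, 0.3139, 0.1755]
tcp_rot: [[0.001, 1.0, -0.001], [1.0, -0.001, -0.001], [-0.001, -0.001, -1.0]]
force: [-0.0, -0.4, -0.0]
opening: 0.999
grasp_force: 0.0
```

```bash
python3 - <<'E'
from h import *
c=grab('scene');x,y,w,h=345,110,120,100
cv2.imwrite('pics/m4.png',cv2.resize(c['color'][y:y+h,x:x+w],None,fx=5,fy=5,interpolation=cv2.INTER_CUBIC)[:,:,::-1])
p=read_state()['position'];print(p)
th=np.linspace(0,2*np.pi,73)
for X,Y,r,z in((.467,.174,.0285,.061),(.467,.174,.034,.021),(.470,.315,.026,.08)):
    q=(proj(c,[(X+r*np.cos(t),Y+r*np.sin(t),z) for t in th])-[x,y]+.5)*5-.5;print(q.min(0),q.max(0))
E
```

```text
[0.46925756 0.31359939 0.17553386]
[156.20848408 241.60536328] [257.36549618 306.34554894]
[140.28493621 288.48672457] [258.57486037 366.11492001]
[414.80249104 271.72496452] [511.32045285 333.70672926]
```

View pics/m4.png

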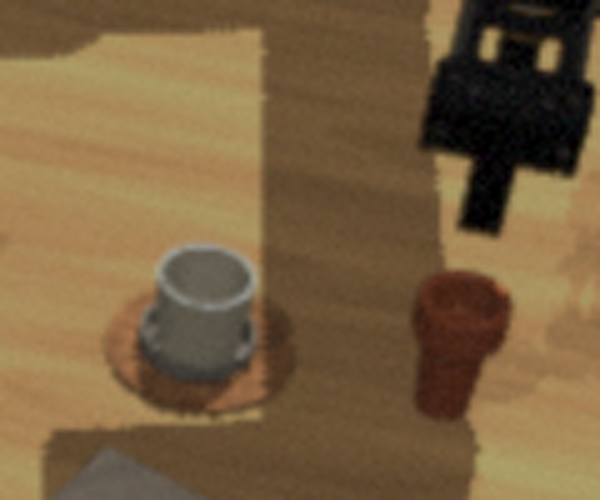

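The pot sits upright in the saucer (rim 157–257, predicted 156–257), and the clay rim matches (0.470, 0.315). Grasping the clay pot by its collar.

>>> step_arm(targets=[[1,0.003,0.005,-0.1,0],[1,0.003,0.005,-0.2,0],[1,0.003,0.005,-0.3,0],[1,0.003,0.005,-0.38,0],[1,0.003,0.005,-0.43,0],[1,0.003,0.005,-0.454,0],[1,0.003,0.005,-0.454,0],[-1,0.003,0.005,-0.454,0],[-1,0.003,0.005,-0.454,0],[-1,0.003,0.005,-0.454,0],[-1,0.003,0.005,-0.454,0],[-1,0.003,0.005,-0.454,0],[-1,0.003,0.005,-0.454,0],[-1,0.003,0.005,-0.454,0],[-1,0.003,0.005,-0.454,0],[-1,0.003,0.005,-0.454,0]])

```text
time_s: 18.2
position: [0.4703, 0.3162, 0.0622]
tcp_rot: [[0.001, 1.0, -0.0], [1.0, -0.001, 0.0], [0.0, -0.0, -1.0]]
force: [-0.6, -0.1, 3.0]
opening: 0.588
grasp_force: 29.6
```

>>> step_arm(targets=[[-1,0,0,0.06,0],[-1,0,0,0.18,0],[-1,0,0,0.32,0],[-1,0,0,0.44,0],[-1,0,0,0.5,0],[-1,-0.002,-0.06,0.5,0],[-1,-0.005,-0.16,0.5,0],[-1,-0.008,-0.28,0.5,0],[-1,-0.01,-0.4,0.5,0],[-1,-0.011,-0.5,0.5,0],[-1,-0.012,-0.566,0.5,0],[-1,-0.012,-0.566,0.45,0],[-1,-0.012,-0.566,0.36,0],[-1,-0.012,-0.566,0.29,0],[-1,-0.012,-0.566,0.29,0],[-1,-0.012,-0.566,0.29,0]])

```text
time_s: 19.8
position: [0.4664, 0.1739, 0.1336]
tcp_rot: [[0.001, 1.0, -0.003], [1.0, -0.001, -0.001], [-0.001, -0.003, -1.0]]
force: [0.1, 0.6, -0.2]
opening: 0.586
grasp_force: 29.7
```

```bash
python3 - <<'E'
from h import *
c=grab('scene');x,y,w,h=345,110,100,100
cv2.imwrite('pics/m5.png',cv2.resize(c['color'][y:y+h,x:x+w],None,fx=5,fy=5,interpolation=cv2.INTER_CUBIC)[:,:,::-1])
p=read_state()['position'];print(p)
th=np.linspace(0,2*np.pi,73)
for X,Y,r,z in((p[0],p[1],.015,p[2]-.0622),(.468,.174,.0285,.061)):
    q=(proj(c,[(X+r*np.cos(t),Y+r*np.sin(t),z) for t in th])-[x,y]+.5)*5-.5;print(q.min(0),q.max(0))
E
```

```text
[0.46713531 0.17419727 0.1343616 ]
[182.3520834  241.61546202] [235.89910461 275.63506417]
[155.82151074 242.65202179] [257.02956903 307.4586886 ]
```

View pics/m5.png

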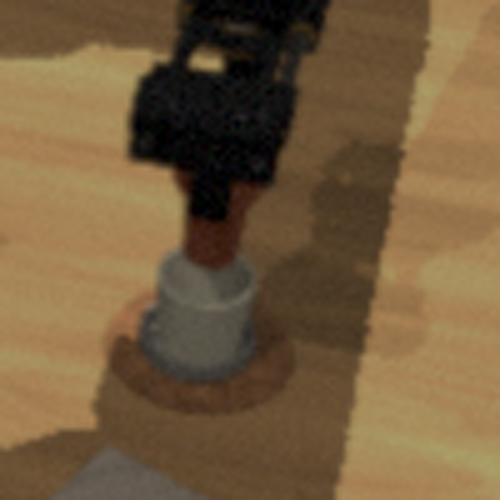

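The foot (188–240) is about 1–2 mm towards +y of the pot's centre (207). I'll correct that and lower.

>>> step_arm(targets=[[-1,0.004,-0.006,-0.01,0],[-1,0.004,-0.006,-0.04,0],[-1,0.004,-0.006,-0.07,0],[-1,0.004,-0.006,-0.1,0],[-1,0.004,-0.006,-0.13,0],[-1,0.004,-0.006,-0.16,0],[-1,0.004,-0.006,-0.185,0],[-1,0.004,-0.006,-0.205,0],[-1,0.004,-0.006,-0.22,0],[-1,0.004,-0.006,-0.227,0],[-1,0.004,-0.006,-0.227,0],[-1,0.004,-0.006,-0.227,0]])

```text
time_s: 21.05
position: [0.4685, 0.1732, 0.078]
tcp_rot: [[0.001, 1.0, 0.0], [1.0, -0.001, 0.0], [0.0, 0.0, -1.0]]
force: [1.4, 0.2, -0.3]
opening: 0.589
grasp_force: 29.7
```

>>> step_arm(targets=[[-1,0,0,-0.006,0],[-1,0,0,-0.006,0],[1,0,0,-0.006,0],[1,0,0,-0.006,0],[1,0,0,-0.006,0],[1,0,0,-0.006,0],[1,0,0,0.03,0],[1,0,0,0.1,0],[1,0,0,0.24,0],[1,0,0,0.4,0],[1,-0.02,-0.05,0.5,0],[1,-0.06,-0.2,0.5,0],[1,-0.06,-0.35,0.5,0],[1,-0.06,-0.5,0.5,0],[1,-0.06,-0.6,0.4,0],[1,-0.06,-0.693,0.3,0],[1,-0.06,-0.693,0.3,0],[1,-0.06,-0.693,0.3,0]])

```text
time_s: 22.85
position: [0.4531, -0.0002, 0.153]
tcp_rot: [[0.003, 1.0, -0.001], [1.0, -0.003, 0.001], [0.001, -0.001, -1.0]]
force: [0.4, 0.0, 0.3]
opening: 0.999
grasp_force: 0.0
```

```bash
python3 - <<'E'
from h import *
c=grab('scene');x,y,w,h=305,100,115,105
cv2.imwrite('pics/m6.png',cv2.resize(c['color'][y:y+h,x:x+w],None,fx=5,fy=5,interpolation=cv2.INTER_CUBIC)[:,:,::-1])
p=read_state()['position'];print(p)
th=np.linspace(0,2*np.pi,73)
for X,Y,r,z in((p[0],p[1],.026,0),(p[0],p[1],.011,.081),(.4685,.173,.026,.094),(.468,.174,.0285,.061)):
    q=(proj(c,[(X+r*np.cos(t),Y+r*np.sin(t),z) for t in th])-[x,y]+.5)*5-.5;print(q.min(0),q.max(0))
E
```

```text
[4.53523233e-01 2.32399825e-04 1.53451122e-01]
[ 74.1396244  301.85668879] [160.22028876 357.38896745]
[101.59589225 210.97062356] [139.46043343 234.15610596]
[363.8213371 250.2766483] [457.72562759 309.10564917]
[355.82151074 292.65202179] [457.02956903 357.4586886 ]
```

View pics/m6.png

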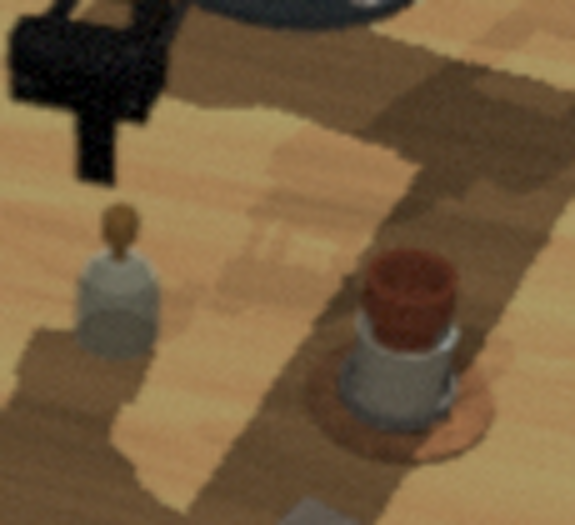

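The clay pot is seated and centred (rim 364–459, predicted 364–458). The cloche knob at (121,222) matches the TCP axis. Grasping the knob.

>>> step_arm(targets=[[0.3,0,0,-0.06,0],[0,0,0,-0.14,0],[0,0,0,-0.22,0],[0,0,0,-0.28,0],[0,0,0,-0.31,0],[0,0,0,-0.325,0],[0,0,0,-0.325,0],[-0.3,0,0,-0.325,0],[-0.4,0,0,-0.325,0],[-0.45,0,0,-0.325,0],[-1,0,0,-0.325,0],[-1,0,0,-0.325,0],[-1,0,0,-0.325,0],[-1,0,0,-0.325,0],[-1,0,0,-0.325,0],[-1,0,0,-0.325,0],[-1,0,0,-0.325,0]])

```text
time_s: 24.6
position: [0.4539, -0.0002, 0.0718]
tcp_rot: [[0.001, 1.0, 0.001], [1.0, -0.001, -0.0], [-0.0, 0.001, -1.0]]
force: [1.6, -0.3, 3.9]
opening: 0.236
grasp_force: 29.9
```

>>> step_arm(targets=[[-1,0,0,0.03,0],[-1,0,0,0.09,0],[-1,0,0,0.17,0],[-1,0,0,0.26,0],[-1,0,0,0.35,0],[-1,0,0,0.43,0],[-1,0,0,0.49,0],[-1,0,0,0.52,0],[-1,0.003,0.03,0.52,0],[-1,0.008,0.09,0.52,0],[-1,0.015,0.17,0.52,0],[-1,0.022,0.26,0.52,0],[-1,0.03,0.36,0.52,0],[-1,0.038,0.46,0.52,0],[-1,0.046,0.55,0.52,0],[-1,0.052,0.62,0.52,0],[-1,0.056,0.67,0.52,0],[-1,0.058,0.696,0.52,0],[-1,0.058,0.696,0.5,0],[-1,0.058,0.696,0.48,0]])

```text
time_s: 26.6
position: [0.4675, 0.1735, 0.1909]
tcp_rot: [[0.001, 1.0, -0.001], [1.0, -0.001, -0.001], [-0.001, -0.001, -1.0]]
force: [0.2, -0.8, -2.4]
opening: 0.24
grasp_force: 30.0
```

```bash
python3 - <<'E'
from h import *
c=grab('scene');x,y,w,h=345,90,100,110
cv2.imwrite('pics/m7.png',cv2.resize(c['color'][y:y+h,x:x+w],None,fx=5,fy=5,interpolation=cv2.INTER_CUBIC)[:,:,::-1])
p=read_state()['position'];print(p)
th=np.linspace(0,2*np.pi,73)
for X,Y,r,z in((p[0],p[1],.026,p[2]-.0718),(.4685,.174,.026,.094)):
    q=(proj(c,[(X+r*np.cos(t),Y+r*np.sin(t),z) for t in th])-[x,y]+.5)*5-.5;print(q.min(0),q.max(0))
E
```

```text
[0.46694027 0.17317774 0.19014915]
[168.91634861 264.30806859] [263.94898411 322.78523118]
[165.57986879 300.6224075 ] [259.50631438 359.47143807]
```

View pics/m7.png

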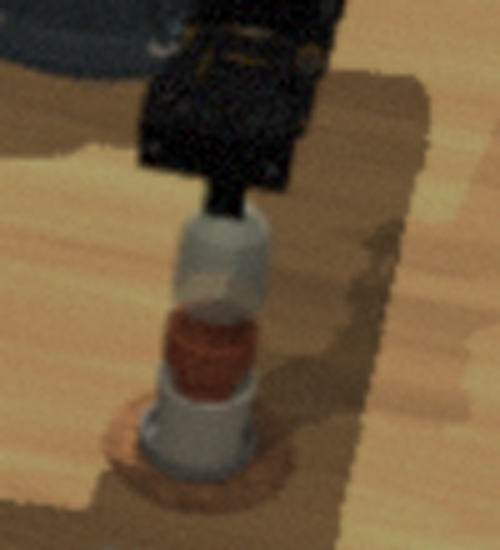

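The cloche mouth (172–265) is within about 1 mm of being over the clay rim (165–259 at its lower height). Lowering gently.

>>> step_arm(targets=[[-1,0.004,0,-0.01,0],[-1,0.004,0,-0.025,0],[-1,0.004,0,-0.04,0],[-1,0.004,0,-0.055,0],[-1,0.004,0,-0.068,0],[-1,0.004,0,-0.078,0],[-1,0.004,0,-0.085,0],[-1,0.004,0,-0.09,0],[-1,0.004,0,-0.09,0],[-1,0.004,0,-0.09,0]])

```text
time_s: 27.65
position: [0.4689, 0.174, 0.1691]
tcp_rot: [[0.001, 1.0, 0.0], [1.0, -0.001, 0.0], [0.0, 0.0, -1.0]]
force: [0.6, -0.6, -1.7]
opening: 0.241
grasp_force: 30.0
```

>>> step_arm(targets=[[-1,0,0,-0.004,0],[-1,0,0,-0.008,0],[-1,0,0,-0.011,0],[-1,0,0,-0.011,0],[-1,0,0,-0.011,0]])

```text
time_s: 28.15
position: [0.4688, 0.1739, 0.1663]
tcp_rot: [[0.001, 1.0, -0.0], [1.0, -0.001, 0.0], [0.0, -0.0, -1.0]]
force: [-0.6, -1.0, -1.5]
opening: 0.237
grasp_force: 30.0
```

>>> step_arm(targets=[[-1,0,0,-0.003,0],[-1,0,0,-0.005,0],[-1,0,0,-0.005,0],[-1,0,0,-0.005,0]])

```text
time_s: 28.55
position: [0.4692, 0.174, 0.1655]
tcp_rot: [[0.001, 1.0, 0.001], [1.0, -0.001, 0.0], [0.0, 0.001, -1.0]]
force: [-0.0, 0.0, 4.9]
opening: 0.237
grasp_force: 29.9
```

Contact (+4.9 N). Opening slowly, then rising.

>>> step_arm(targets=[[-0.48,0,0,0,0],[-0.44,0,0,0,0],[-0.38,0,0,0,0],[-0.2,0,0,0,0],[0.2,0,0,0,0],[0.4,0,0,0,0],[0.4,0,0,0,0],[0.4,0,0,0.03,0],[0.4,0,0,0.08,0],[0.4,0,0,0.16,0],[0.4,0,0,0.28,0],[0.4,0,0,0.4,0],[0.4,0,0,0.5,0],[0.4,0,0,0.5,0],[0.4,0,-0.1,0.5,0],[0.4,0,-0.3,0.5,0],[0.4,0,-0.5,0.5,0],[0.4,0,-0.5,0.5,0]])

```text
time_s: 30.35
position: [0.4688, 0.0439, 0.2896]
tcp_rot: [[0.008, 1.0, -0.001], [1.0, -0.008, -0.002], [-0.002, -0.001, -1.0]]
force: [1.1, -0.2, 0.7]
opening: 0.701
grasp_force: 0.0
```

```bash
python3 - <<'E'
from h import *
c=grab('scene');x,y,w,h=345,90,100,110
cv2.imwrite('pics/m8.png',cv2.resize(c['color'][y:y+h,x:x+w],None,fx=5,fy=5,interpolation=cv2.INTER_CUBIC)[:,:,::-1])
th=np.linspace(0,2*np.pi,73)
for X,Y,r,z in((.4685,.174,.026,.094),(.4685,.174,.011,.175)):
    q=(proj(c,[(X+r*np.cos(t),Y+r*np.sin(t),z) for t in th])-[x,y]+.5)*5-.5;print(q.min(0),q.max(0))
E
```

```text
[165.57986879 300.6224075 ] [259.50631438 359.47143807]
[208.13559892 199.09076415] [249.61503347 223.5633434 ]
```

View pics/m8.png

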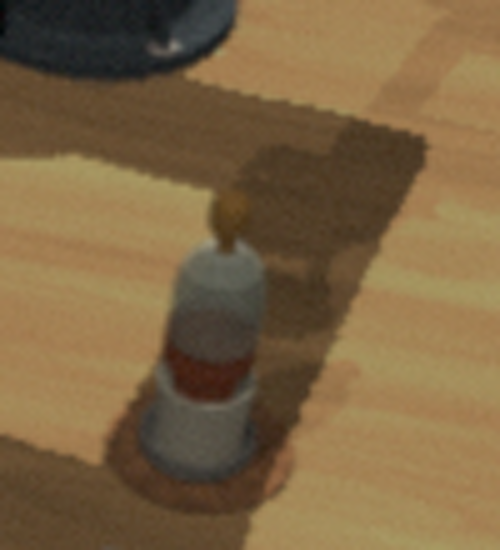

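The cloche stands upright on the terracotta rim. The knob is at (230,211), predicted (229,211), so I'm handing in.

```bash
python3 -c "
from rig import *
print(hand_in())"
```

```text
the job is handed in; nothing more can be done
None
```

The herb planter is stacked on the cork mat (saucer, low enamel pot, terracotta pot, cloche) and handed in at about 30 s. The last picture shows it upright and centred; no verdict came back.

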